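# Check an autosampler shuttle's sensor gap with a taper gauge

### The job

Wind the vial shuttle's handwheel clockwise by its crank handle until the carriage is hard up against its stop screw, and let go of the wheel. Then draw the flat-handled taper gauge out of the tool block and slide its blade straight down into the gap between the target plate on the carriage and the sensor bracket until it drags snugly on both plates; do not force it (that would shove the carriage back off its stop). Finish while holding the gauge there: keep it gripped, upright and square to the plates at that depth, and leave everything else on the bench where it is.

Things in the scene. Friction and masses are not known exactly. Their poses are not given: they have to be found in the camera images.
- shuttle (a joint): carriage travel along the bed, m: 0 = wound fully back, 0.080 = against the stop screw (hard end). Starts at 0 to 0.035. Clockwise wheel (from above) moves it to the stop, along the bed's -y, 12 mm per radian (rack and pinion). Stiff, stays where left: about 6 N at the crank handle moves it, about 20 N on the carriage itself pushes it back off the stop.
- shuttle_bed: aluminium bed of the vial shuttle, fixed to the bench, pose varies: 160 (x) x 430 (y) x 15 mm, reaching from 195 mm along its -y to 235 mm along its +y from its origin (on the bench, on the centre line). Its y is the line of travel and the normal of the gap plates. It carries rails, stop block, wheel bridge and the carriage with a black vial tray (vial tops 78 mm above the bench).
- handwheel: black handwheel lying level at the +y end of the bed, 110 mm across, axis vertical, 175 mm along the bed's +y and 20 mm along its -x from the bed's origin; rim top 102 mm above the bench. Origin on its axis at its underside, 90 mm above the bench. It carries the crank handle.
- wheel_hub (a point): point on the handwheel's axis, 130 mm above the bench, level with the middle of the crank handle.
- handle_grip (a point): middle (130 mm above the bench) of the upright crank handle, a freely revolving metal cylinder 18 mm across standing from 104 to 149 mm above the bench, 42 mm from the wheel's axis. It goes round with the wheel; the gripper may keep its orientation.
- carriage: the travelling carriage with its vial tray and, upright at its -y end, the steel target plate: 50 mm wide (x), 8 mm thick, 85 mm high, its top 115 mm above the bench. Origin at the middle of the carriage's underside, 30 mm above the bench and 78 mm behind (+y of) the target plate's gap face, the one that looks along -y. Axes as the bed's.
- target_face (a point): top centre of the target plate in the plane of its gap face, 115 mm above the bench; the edge there is bevelled, 5 mm back and 6 mm down. Axes as the bed's.
- sensor_bracket: aluminium bracket with a brass barrel sensor, bolted to the bed, its plate facing the target plate: 50 mm wide, 8 mm thick, top 115 mm above the bench. Origin at the foot of its gap face (looks along +y), 15 mm above the bench; axes as the bed's. With the carriage at the stop the gap is 4.0 to 6.5 mm, parallel, open at top, sides and below (bed 100 mm below the plate tops).
- sensor_face (a point): top centre of the sensor bracket's plate in the plane of its gap face, 115 mm above the bench; same bevel, so the mouth is 10 mm wider than the gap. Axes as the bed's.
- tool_block: white plastic block, fixed to the bench, 156 (x) x 56 (y) x 90 mm high, with three slots in a row along its x at -48, 0 and 48 mm; the gauge, a screwdriver and a T-handled key stand in them in any order. Origin at the centre of its underside.
- taper_gauge: tapered feeler, 142 mm long, 90 g, tip down in a slot of the block (tip hangs 80 mm deep). Flat aluminium handle 24 (x) x 14 (y) mm, 80 to 142 mm above the tip; steel blade 16 mm wide, 2.5 mm thick (y) at the tip, evenly to 8 mm 77 mm higher. Origin at the tip, z up. Meets both plates with its tip 27 to 62 mm below their tops, dragging more the deeper it is pushed; a 5 to 12 N push is snug.
- gauge_grip (a point): point in the gauge's handle to grip it at, 114 mm above the tip; axes as the gauge's.
- gauge_tip (a point): middle of the blade's tip edge.
- vial_rack: flat clear vial rack, 110 x 180 x 28 mm with clear capped vials (44 mm high in all), to the left; origin at the centre of its underside
- vial_a: loose amber 2 ml vial standing near the front, 12 mm across, 32 mm high; origin at the centre of its underside
- vial_b: a second such vial
- screw_dish: low round steel dish, 80 mm across, 16 mm high, front right; origin at the centre of its underside
- tweezers: steel tweezers lying flat, 130 mm long, beyond the tool block on the right; origin at the middle, on the bench
- screwdriver: screwdriver standing in the tool block like the gauge, round black handle 24 mm across, its top 62 mm above the block
- t_key: T-handled hex key standing in the tool block, cross bar 62 mm long along the block's y, its top 56 mm above the block
Not all that is in view belongs to the job. What is shaped like the taper_gauge but blue or yellow is not meant.

How it is judged:
By the outcome, as a careful person would: the job done as asked, in the order asked, and still so for the second after the job is handed in, while the arm keeps its last pose, push and grip.
It also fails if it takes over 72 s, if anything falls off the work surface, if the arm or the gripper's body presses on something with over 40 N, if the wrist force passes 120 N, or if a joint passes its speed limit or range.

### The arm

A 7-joint arm with a two-finger parallel gripper is mounted at the origin on the work surface. World frame = base frame: x ahead of the robot, y to its left, z up, the work surface at z = 0. Lengths are in m, angles in rad, forces in N, time in s.
With the tool pointing down it reaches from about 0.425 to 0.95 m from the base axis. Payload 4.7 kg.
Tool frame: the origin (TCP) lies between the finger pads; the fingertips stand 22 mm ahead of it and the grasp point (between the pads) lies 3 mm ahead of it; z points along the fingers, y is the line along which they close (so a half turn about z gives the same grasp; the last joint's range is limited). The gripper opens to 85 mm and grips with 20 to 120 N. Pads are 22 mm wide; open, the fingers measure 114 mm over their backs; the gripper's body (76 mm by 85 mm) begins 54 mm behind the grasp point. The pads swing forward as they close: fully open they stand 13 mm farther back than shut.
Start: joints at [1.175, 0.469, -0.049, 1.532, 0.024, 1.141, -0.082], TCP at [0.242, -0.63, 0.23] pointing down, gripper open.
Joint ranges: [-2.59, 2.59], [-0.33, 1.99], [-1.39, 1.29], [0.1, 2.45], [-1.04, 4.18], [0.21, 1.99], [-2.66, 2.66]. Speed limits (rad/s): [2.57, 2.57, 3.14, 3.14, 3.14, 3.14, 3.14].

### API

Orientations are given as a unit quaternion [w, x, y, z].
In Python, from cell import sensors, cams, arm gives the robot as it stands.
- The arm moves only by the tool move_arm, never from a script. Its argument "motion" is a list that holds one entry, the list of rows, each a list of 7 numbers: the shift along the tool's x, y, z in m, then the turn, a rotation vector about the tool's x, y, z in degrees, then the closure, from -1 (fully open) to 1 (shut). A call has 1 to 8 rows; each row shifts and turns the commanded pose from where the row before left it, along the tool's axes as they then stand; what a row does not reach is not made up. A row lasts 1/12 s, in which the tool goes at most 41.7 mm and 7.16 degrees, less where a joint would pass 70% of its speed; a pose out of reach is approached as far as the arm can. A call with a gripper value outside its range is refused whole. The fingers move at their own pace and stop on an object; "newtons" is the grip in N (left out, the last holds). Time passes only in rows, so rows that do not move let the fingers close. It gives the time, the measured TCP pose, the force, the opening and the grip force at its end, in the units of the state.
- sensors.get_obs(): the state, without advancing time (a new reading comes with each control period).
- cams.read_camera(name): name is "side" or "top"; returns a dict with "img" (480x640x3 uint8, red, green, blue), "fx", "fy", "cx", "cy" (pixels), "k1" (the pictures are not rectified: a ray, as slopes to the right and down, at radius r is drawn at 1 + k1 r^2 times it, then the intrinsics apply), "R" (3x3) and "t" (3): a world point X has camera coordinates R X + t. Camera axes: x right, y down, z forward; pixel columns grow to the right and rows downward; lengths in m; the calibration is good to about 2 mm. A picture is of the moment at which its call begins. There is no depth.
- arm.job_done(): hands the job in; it is judged then, once.
The state is a dict: "t": time; "joint_pos": joint angles; "qvel": joint speeds; "tau": joint torques, N m; "ee_pos": TCP position; "tcp_rot": TCP orientation; "force": force on the tool from outside, world axes, zero at the start; "ft_torque": the same for the moment, N m; "width": finger opening in m; "grasp_force": force on a finger pad.
Only numpy, scipy, OpenCV 4.12 (cv2) and the standard library are available. Lean on these libraries where they do the work, as an engineer would, in place of code of your own. Each camera call takes 0.05 s, during which the arm holds its last target. There are 200 camera calls.

## Working session

There is one attempt and no reset: what is moved stays moved. The work goes in short steps, Python scripts to look and compute and a tool call to move; the robot and the scene stay as the last step left them, time stands still between calls to the robot, and variables do not carry over. Pictures are saved under pics/ and viewed, at most 10 in all, crops included, and the job is handed in when it is done.

Besides the shell and the picture viewer there is one more tool, called after ">>>" as a command line: name --argument value ..., lists and objects as JSON in quotes. move_arm: Moves the arm, as the interface text tells. Its arguments: {"type":"object","properties":{"motion":{"type":"array","items":{"type":"array","items":{"type":"array","items":{"type":"number"}}}},"newtons":{"type":"number"}},"required":["motion"]}

```bash
ls; mkdir -p pics
python3 - <<'E'
from cell import sensors,cams
import cv2,pickle
o=sensors.get_obs();print({k:o[k] for k in('t','ee_pos','tcp_rot','force','width')})
d={}
for n in('top','side'):
    c=cams.read_camera(n);d[n]=c;cv2.imwrite(f'pics/{n}0.png',c['img'][...,::-1]);print(n,c['fx'],c['cx'],c['cy'],c['k1'],c['R'],c['t'])
pickle.dump(d,open('c0.pkl','wb'))
E
```

```text
pics
{'t': 0.0, 'ee_pos': array([ 0.24187857, -0.62955352,  0.22915657]), 'tcp_rot': array([-9.53525917e-04,  9.83224513e-01,  1.82396830e-01, -2.12649806e-04]), 'force': array([ 0.85905437,  0.09442649, -0.54137219]), 'width': 0.08528147615213515}
top 461.8705931445608 319.5092171145906 242.08010389500652 0.02810602138168682 [[ 0.00915951 -0.99994841  0.00439082]
 [-0.99719119 -0.0094605  -0.07429831]
 [ 0.07433601 -0.00369795 -0.99722639]] [-0.04452833  0.55098072  1.36830937]
side 568.8327918778474 308.5348961315788 233.10413233230688 -0.03786018308819385 [[ 0.99810871 -0.05949598 -0.01546696]
 [-0.04992892 -0.637807   -0.76857617]
 [ 0.03586226  0.76789482 -0.63957129]] [-0.55550366  0.08185979  1.32318929]
```

View pics/top0.png

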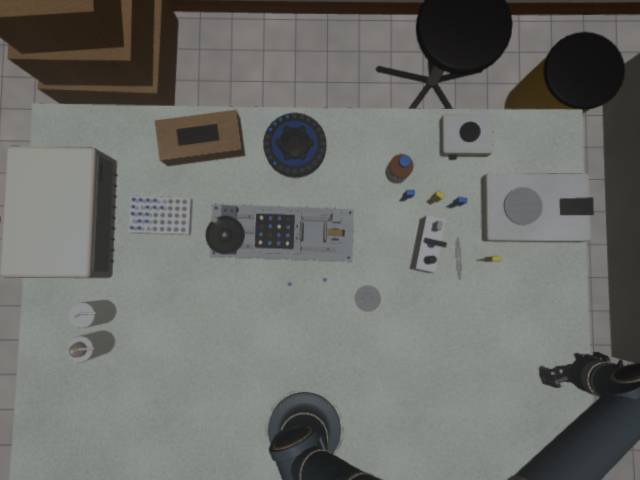

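View pics/side0.png

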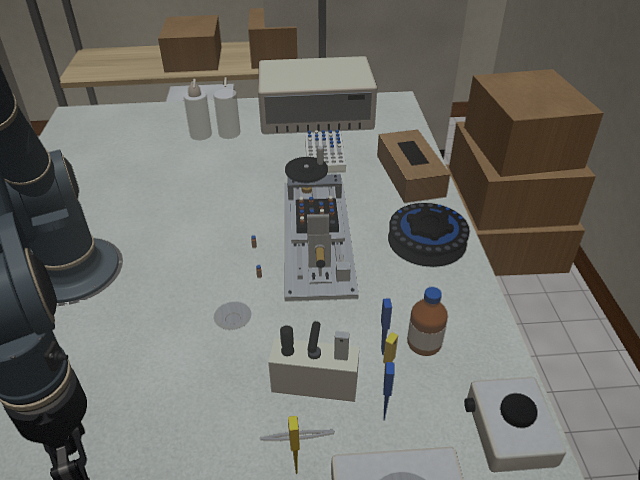

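The top picture shows the bed spanning about (208–353, 205–262), the wheel at (224,235), the tool block at about (430,245) and the loose vials at (290,284) and (325,280). In the side picture the block holds the screwdriver at (287,338), the T-key at (314,338) and a grey flat handle at (341,345). The blue and yellow look-alikes at (387,315), (391,347), (389,380) and (294,433) lie outside the block, so the grey handle fits the description. I'll confirm it in an enlarged crop.

Run:
```python
import cv2,pickle,numpy as np
d=pickle.load(open('c0.pkl','rb'));T=d['top']['img'][...,::-1];S=d['side']['img'][...,::-1]
r=lambda a,f:cv2.resize(a,None,fx=f,fy=f,interpolation=cv2.INTER_CUBIC)
a=r(T[195:270,200:360],5)           # 800x375
b=r(T[205:280,405:465],3)           #180x225 
m=np.zeros((600,800,3),np.uint8);m[:375]=a;m[375:,:180]=b
cc=r(S[315:371,265:365],4);m[375:599,200:600]=cc
cv2.imwrite('pics/m1.png',m)
cv2.imwrite('pics/m2.png',r(S[150:305,275:365],3.8))
```

```text
(no output)
```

View pics/m1.png

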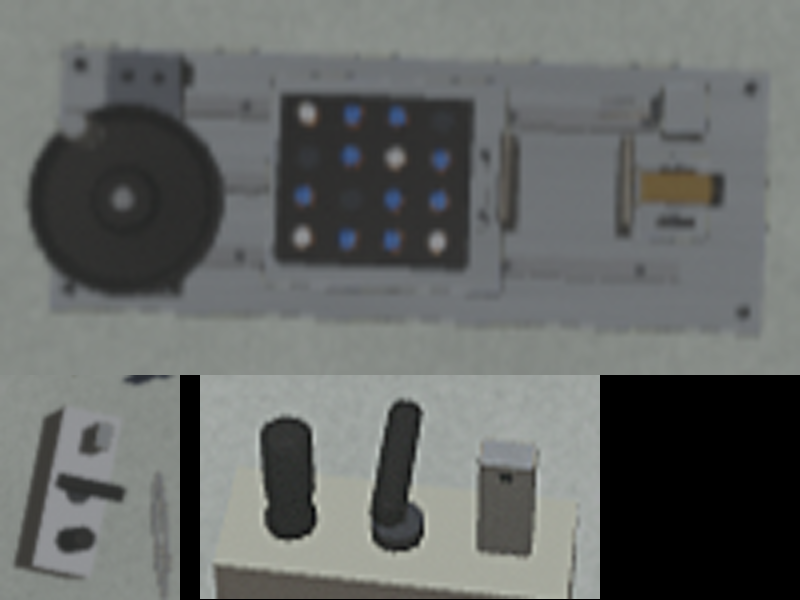

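View pics/m2.png

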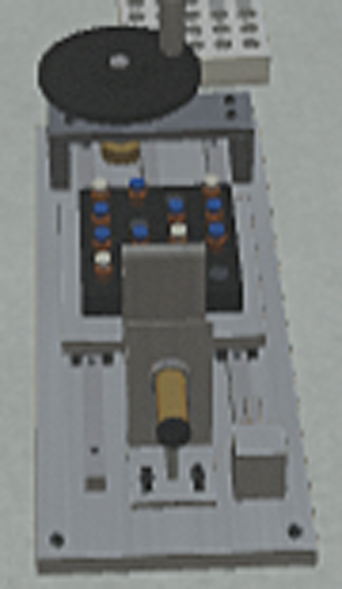

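The montage confirms the grey aluminium flat handle in the block's +x slot, at about (437,228) in the top view and (342,328) in the side view. The crank handle top is at about (215,220) in the top view. The plate tops are at x≈302 (target) and x≈325 (sensor) in the top view.

```bash
cat > h.py <<'E'
import numpy as np,cv2,pickle
from scipy.optimize import least_squares
C={n:{k:v for k,v in c.items() if k!='img'} for n,c in pickle.load(open('c0.pkl','rb')).items()}
def proj(n,X):
    c=C[n];X=np.atleast_2d(X);K=np.array([[c['fx'],0,c['cx']],[0,c['fy'],c['cy']],[0,0,1.]])
    return cv2.projectPoints(X.astype(float).reshape(-1,1,3),cv2.Rodrigues(np.array(c['R']))[0],np.array(c['t'],float),K,np.array([c['k1'],0,0,0,0.]))[0][:,0]
def back(n,uv,z):
    return np.array([np.r_[least_squares(lambda p:proj(n,[p[0],p[1],z])[0]-np.array(q),[.5,0]).x,z] for q in np.atleast_2d(uv)])
def tri(a,b): return least_squares(lambda p:np.r_[proj('top',p)[0]-a,proj('side',p)[0]-b],[.5,0,.1])
E
python3 - <<'E'
from h import *
np.set_printoptions(precision=4,suppress=True)
t=lambda *p:np.array([[200+x/5-.4,195+y/5-.4] for x,y in p])
b=lambda *p:np.array([[405+x/3-.33,205+(y-375)/3-.33] for x,y in p])
s=lambda *p:np.array([[265+(x-200)/4-.37,315+(y-375)/4-.37] for x,y in p])
s2=lambda *p:np.array([[275+x/3.8-.37,150+y/3.8-.37] for x,y in p])
uv=t((62,47),(770,73),(762,336),(50,310))
us=s2((38,558),(316,552))  # near top corners: -x,+x at -y end (top edge)
loc=np.array([[.08,.235],[.08,-.195],[-.08,-.195],[-.08,.235]])
def W(p,l,z): 
    c,q=np.cos(p[2]),np.sin(p[2]);return np.c_[p[0]+c*l[:,0]-q*l[:,1],p[1]+q*l[:,0]+c*l[:,1],np.full(len(l),z)]
f=least_squares(lambda p:np.r_[(proj('top',W(p,loc,.015))-uv).ravel(),(proj('side',W(p,loc[[2,1]],.015))-us).ravel()],[.5,0,0])
p=f.x;print('bed',p,np.degrees(p[2]),f.fun)
wheel=W(p,np.array([[-.02,.175]]),.13);print('wheel',wheel, 'hub top pix@.104',back('top',t((123,199)),.104), 'rim', back('top',t((126,199)),.102))
inv=lambda X:(X[:,:2]-p[:2])@np.array([[np.cos(p[2]),-np.sin(p[2])],[np.sin(p[2]),np.cos(p[2])]])
print('handle top', h:=back('top',t((71,122)),.149), inv(h)-[-.02,.175])
print('handle side top',h2:=back('side',s2((172,-5)),.149))
print('plates y', inv(back('top',t((502,181),(518,181),(618,186),(634,186)),.115)))
q=b((62,405),(120,415),(85,578),(32,566))
print('block top',back('top',q,.09))
q=b((97,437));r=s((509,454));
print('gauge',back('top',q,.152),back('side',r,.152)); x=tri(q[0],r[0]);print(x.x,x.fun)
g=s((480,441),(540,445),(535,467),(478,462)); G=back('side',g,.152);print(G)
E
```

```text
bed [ 0.5793  0.0527 -0.0238] -1.362829574181449 [ 0.5343 -0.1571  0.7134 -0.5825  0.8567 -0.4907  0.2732 -0.0004 -1.0115
 -0.5801 -0.0047 -1.7327]
wheel [[0.5635 0.2281 0.13  ]] hub top pix@.104 [[0.5643 0.2302 0.104 ]] rim [[0.5645 0.2289 0.102 ]]
handle top [[0.6023 0.2504 0.149 ]] [[0.0383 0.0232]]
handle side top [[0.6016 0.2364 0.149 ]]
plates y [[-0.0029 -0.0368]
 [-0.0026 -0.0458]
 [-0.0035 -0.102 ]
 [-0.0032 -0.1109]]
block top [[ 0.6279 -0.3419  0.09  ]
 [ 0.6188 -0.3971  0.09  ]
 [ 0.4631 -0.3623  0.09  ]
 [ 0.4739 -0.3123  0.09  ]]
gauge [[ 0.5904 -0.3589  0.152 ]] [[ 0.5935 -0.3704  0.152 ]]
[ 0.5938 -0.3617  0.1414] [ 0.0026 -0.784  -0.4853  0.0685]
[[ 0.5819 -0.3624  0.152 ]
 [ 0.6071 -0.3665  0.152 ]
 [ 0.6036 -0.3782  0.152 ]
 [ 0.58   -0.3738  0.152 ]]
```

Run:
```python
from h import *
np.set_printoptions(precision=4,suppress=True)
w=np.array([.5643,.2290])
d=pickle.load(open('c0.pkl','rb'))
from scipy.optimize import minimize
best=[]
for k in range(0,360,3):
    a=np.radians(k);h=w+.042*np.array([np.cos(a),np.sin(a)]);sc=0
    for n in('top','side'):
        m=np.zeros((480,640),np.uint8)
        pts=[[h[0]+.009*np.cos(u),h[1]+.009*np.sin(u),z] for u in np.linspace(0,6.28,24) for z in(.106,.149)]
        cv2.fillConvexPoly(m,cv2.convexHull(np.round(proj(n,np.array(pts))).astype(np.int32)),1)
        ring=cv2.dilate(m,np.ones((5,5)))-m
        g=cv2.cvtColor(d[n]['img'],cv2.COLOR_RGB2GRAY).astype(float)
        sc+=g[m>0].mean()-g[m>0].std()
        if n=='top':u=proj(n,np.r_[h,.149])[0]
        else:v=proj(n,np.r_[h,.149])[0]
    best.append((sc,k,h,u,v))
for x in sorted(best,key=lambda x:-x[0])[:6]:print(x)
print(back('side',[[319.9,164]],.104),back('top',[[218.6,222.2]],.104))
im={n:d[n]['img'][...,::-1] for n in d}
r=lambda a:cv2.resize(a,(400,400),interpolation=cv2.INTER_CUBIC)
cv2.imwrite('pics/w.png',np.hstack([r(im['top'][210:260,200:250]),r(im['side'][135:185,280:330])]))
```

```text
(np.float64(148.8455256847871), 102, array([0.5556, 0.2701]), array([206.1049, 235.9658]), array([300.9745, 142.2485]))
(np.float64(144.8197097120115), 129, array([0.5379, 0.2616]), array([209.0424, 242.476 ]), array([294.2016, 144.2596]))
(np.float64(144.15122948326473), 117, array([0.5452, 0.2664]), array([207.3513, 239.7615]), array([297.0058, 143.1641]))
(np.float64(144.09166614279536), 93, array([0.5621, 0.2709]), array([205.8532, 233.5735]), array([303.5045, 141.9631]))
(np.float64(143.7255872486091), 99, array([0.5577, 0.2705]), array([205.9788, 235.1737]), array([301.8097, 142.1308]))
(np.float64(143.46571579263454), 96, array([0.5599, 0.2708]), array([205.8948, 234.3755]), array([302.6538, 142.0356]))
[[0.6013 0.2338 0.104 ]] [[0.5988 0.2468 0.104 ]]
```

View pics/w.png

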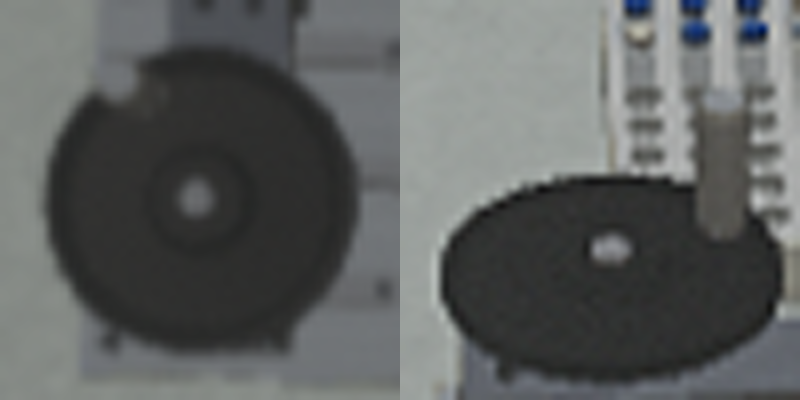

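The crank handle top is at about (215,220) in the top view and (320,148) in the side view. That puts the handle at about (0.601, 0.248), consistent with a 42 mm radius from the wheel axis at (0.564, 0.229). I'll move now.

>>> move_arm --motion '[[[0, 0, -0.01, 0, 0, 5.6, -1], [0, 0, -0.01, 0, 0, 5.6, -1], [0, 0, -0.01, 0, 0, 5.6, -1], [0, 0, -0.01, 0, 0, 5.6, -1], [0.013, -0.034, 0, 0, 0, 0, -1], [0.013, -0.034, 0, 0, 0, 0, -1], [0.013, -0.034, 0, 0, 0, 0, -1], [0.013, -0.034, 0, 0, 0, 0, -1]]]'

```text
t: 0.77
ee_pos: [0.2976, -0.4936, 0.2696]
tcp_rot: [-0.0, 1.0, -0.012, -0.0]
force: [0.4, 0.0, 1.0]
width: 0.085
grasp_force: 0.0
```

>>> move_arm --motion '[[[0.013, -0.034, 0, 0, 0, 0, -1], [0.013, -0.034, 0, 0, 0, 0, -1], [0.013, -0.034, 0, 0, 0, 0, -1], [0.013, -0.034, 0, 0, 0, 0, -1], [0.013, -0.034, 0, 0, 0, 0, -1], [0.013, -0.034, 0, 0, 0, 0, -1], [0.013, -0.034, 0, 0, 0, 0, -1], [0.013, -0.034, 0, 0, 0, 0, -1]]]'

```text
t: 1.43
ee_pos: [0.408, -0.2242, 0.2701]
tcp_rot: [0.0, 1.0, -0.012, -0.0]
force: [0.1, 0.2, 0.5]
width: 0.0855
grasp_force: 0.0
```

>>> move_arm --motion '[[[0.013, -0.034, 0, 0, 0, 0, -1], [0.013, -0.034, 0, 0, 0, 0, -1], [0.013, -0.034, 0, 0, 0, 0, -1], [0.013, -0.034, 0, 0, 0, 0, -1], [0.013, -0.034, 0, 0, 0, 0, -1], [0.013, -0.034, 0, 0, 0, 0, -1], [0.013, -0.034, 0, 0, 0, 0, -1], [0.013, -0.034, 0, 0, 0, 0, -1]]]'

```text
t: 2.1
ee_pos: [0.5185, 0.045, 0.27]
tcp_rot: [0.0, 1.0, -0.012, -0.0]
force: [0.8, 0.3, -0.5]
width: 0.0856
grasp_force: 0.0
```

>>> move_arm --motion '[[[0.0097, -0.0255, 0, 0, 0, 0, -1], [0.0097, -0.0255, 0, 0, 0, 0, -1], [0.0097, -0.0255, 0, 0, 0, 0, -1], [0.0097, -0.0255, 0, 0, 0, 0, -1], [0.0097, -0.0255, 0, 0, 0, 0, -1], [0.0097, -0.0255, 0, 0, 0, 0, -1], [0.0097, -0.0255, 0, 0, 0, 0, -1], [0.0097, -0.0255, 0, 0, 0, 0, -1]]]'

```text
t: 2.77
ee_pos: [0.6011, 0.2465, 0.2696]
tcp_rot: [0.0, 1.0, -0.012, -0.0]
force: [-0.1, -0.7, -0.2]
width: 0.0855
grasp_force: 0.0
```

>>> move_arm --motion '[[[0, 0, 0.03, 0, 0, 0, -1], [0, 0, 0.03, 0, 0, 0, -1], [0, 0, 0.03, 0, 0, 0, -1], [0, 0, 0.02, 0, 0, 0, -1], [0, 0, 0.015, 0, 0, 0, -1], [0, 0, 0.012, 0, 0, 0, -1], [0, 0, 0, 0, 0, 0, -1]]]'

```text
t: 3.35
ee_pos: [0.5993, 0.2444, 0.13]
tcp_rot: [0.001, 1.0, -0.012, -0.003]
force: [-0.3, 0.0, -0.2]
width: 0.0854
grasp_force: 0.0
```

Run:
```python
from cell import cams
import cv2,numpy as np
r=lambda a:cv2.resize(a,(400,400),interpolation=cv2.INTER_CUBIC)
a=cams.read_camera('top')['img'][190:270,180:260,::-1];b=cams.read_camera('side')['img'][100:200,260:360,::-1]
cv2.imwrite('pics/g1.png',np.hstack([r(a),r(b)]))
```

```text
(no output)
```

View pics/g1.png

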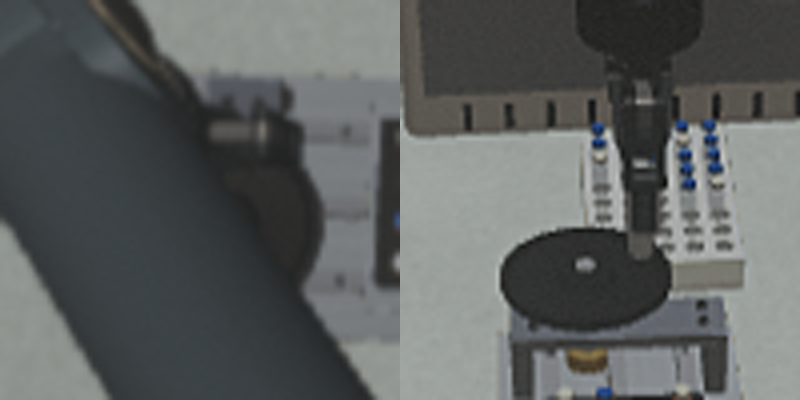

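In the side view the finger is centred on the handle at about (640,240) in the crop, with the handle between the fingers. I'll close on it.

>>> move_arm --motion '[[[0, 0, 0, 0, 0, 0, 1], [0, 0, 0, 0, 0, 0, 1], [0, 0, 0, 0, 0, 0, 1], [0, 0, 0, 0, 0, 0, 1], [0, 0, 0, 0, 0, 0, 1], [0, 0, 0, 0, 0, 0, 1], [0, 0, 0, 0, 0, 0, 1], [0, 0, 0, 0, 0, 0, 1]]]' --newtons 50

```text
t: 4.12
ee_pos: [0.6016, 0.2474, 0.1343]
tcp_rot: [-0.002, 1.0, -0.012, 0.001]
force: [0.7, 3.5, 3.5]
width: 0.0157
grasp_force: 48.8
```

```bash
cat >> h.py <<'E'
def arc(p,step,n,w=(.5643,.229),yaw=-.0238,r=.042):
    p=np.array(p[:2]);th=np.arctan2(*(p-w)[::-1])
    q=[p]+[np.array(w)+r*np.array([np.cos(th-step*i),np.sin(th-step*i)]) for i in range(1,n+1)]
    c,s=np.cos(yaw),np.sin(yaw);M=np.array([[c,s],[s,-c]])
    print(np.degrees(th));print([[round(float(v),4) for v in M@d] for d in np.diff(q,axis=0)])
E
python3 -c "
from h import *
arc([.6016,.2474],np.radians(12),20)"
```

```text
26.25701231967813
[[0.0036, 0.008], [0.0015, 0.0087], [-0.0004, 0.0088], [-0.0022, 0.0085], [-0.0039, 0.0079], [-0.0055, 0.0069], [-0.0068, 0.0056], [-0.0078, 0.0041], [-0.0085, 0.0024], [-0.0088, 0.0006], [-0.0087, -0.0013], [-0.0082, -0.0031], [-0.0074, -0.0047], [-0.0063, -0.0061], [-0.0049, -0.0073], [-0.0032, -0.0082], [-0.0015, -0.0087], [0.0004, -0.0088], [0.0022, -0.0085], [0.0039, -0.0079]]
```

>>> move_arm --motion '[[[0.0036, 0.008, 0, 0, 0, 0, 1], [0.0015, 0.0087, 0, 0, 0, 0, 1], [-0.0004, 0.0088, 0, 0, 0, 0, 1], [-0.0022, 0.0085, 0, 0, 0, 0, 1], [0, 0, 0, 0, 0, 0, 1]]]'

```text
t: 4.53
ee_pos: [0.6021, 0.212, 0.1342]
tcp_rot: [-0.001, 1.0, -0.012, -0.0]
force: [-1.7, 2.9, 5.3]
width: 0.0158
grasp_force: 49.3
```

>>> move_arm --motion '[[[-0.0039, 0.0079, 0, 0, 0, 0, 1], [-0.0055, 0.0069, 0, 0, 0, 0, 1], [-0.0068, 0.0056, 0, 0, 0, 0, 1], [-0.0078, 0.0041, 0, 0, 0, 0, 1], [-0.0085, 0.0024, 0, 0, 0, 0, 1], [-0.0088, 0.0006, 0, 0, 0, 0, 1], [-0.0087, -0.0013, 0, 0, 0, 0, 1], [0, 0, 0, 0, 0, 0, 1]]]'

```text
t: 5.2
ee_pos: [0.553, 0.1886, 0.1343]
tcp_rot: [-0.002, 1.0, -0.011, 0.002]
force: [2.5, 6.4, 1.7]
width: 0.0155
grasp_force: 49.2
```

Run:
```python
from cell import cams
import cv2,numpy as np
a=cams.read_camera('top')['img'][190:270,190:370,::-1];b=cams.read_camera('side')['img'][140:305,270:370,::-1]
np.save('s.npy',b);r=cv2.resize
cv2.imwrite('pics/g2.png',np.hstack([r(a,(480,213),interpolation=2),np.zeros((213,1,3),np.uint8)]) if 0 else np.hstack([cv2.copyMakeBorder(r(a,(480,213),interpolation=2),0,287,0,0,0),r(b,(303,500),interpolation=2)]))
```

```text
(no output)
```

View pics/g2.png

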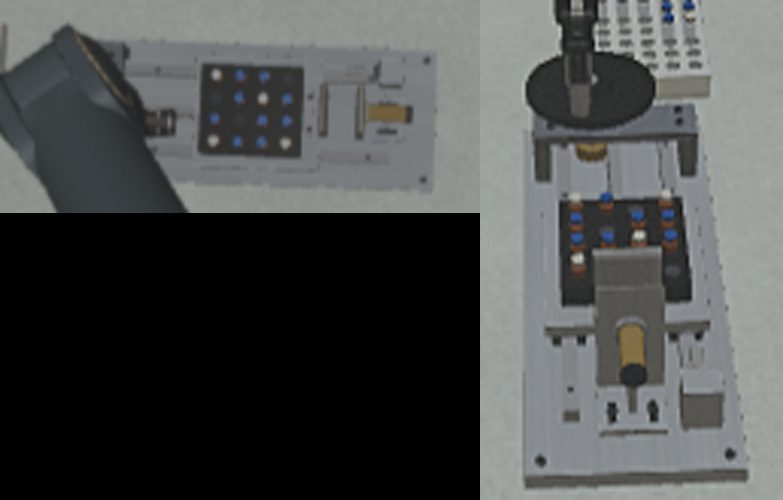

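The carriage has moved along with the wheel. The plates now stand about 36 mm apart centre to centre, at crop (323,110) and (360,110), so roughly 23 mm or 110° of wheel remains.

>>> move_arm --motion '[[[-0.0082, -0.0031, 0, 0, 0, 0, 1], [-0.0074, -0.0047, 0, 0, 0, 0, 1], [-0.0063, -0.0061, 0, 0, 0, 0, 1], [-0.0049, -0.0073, 0, 0, 0, 0, 1], [-0.0032, -0.0082, 0, 0, 0, 0, 1], [-0.0015, -0.0087, 0, 0, 0, 0, 1], [0, 0, 0, 0, 0, 0, 1]]]'

```text
t: 5.88
ee_pos: [0.5221, 0.2236, 0.1342]
tcp_rot: [0.002, 1.0, -0.012, 0.001]
force: [-1.4, -2.6, 8.5]
width: 0.0152
grasp_force: 50.0
```

Run:
```python
from cell import sensors
from h import *
p=sensors.get_obs()['ee_pos'];print(p,np.hypot(*(p[:2]-[.5643,.229])));arc(p,np.radians(6),12)
```

```text
[0.52212375 0.22360656 0.13416138] 0.04251970117656958
-172.7126520739886
[[0.0001, -0.0045], [0.0, -0.0044], [0.0005, -0.0044], [0.0009, -0.0043], [0.0014, -0.0042], [0.0018, -0.004], [0.0022, -0.0038], [0.0026, -0.0035], [0.003, -0.0032], [0.0033, -0.0029], [0.0036, -0.0026], [0.0038, -0.0022]]
```

>>> move_arm --motion '[[[0.0001, -0.0045, 0, 0, 0, 0, 1], [0.0001, -0.0044, 0, 0, 0, 0, 1], [0.0005, -0.0044, 0, 0, 0, 0, 1], [0.0009, -0.0043, 0, 0, 0, 0, 1], [0, 0, 0, 0, 0, 0, 1]]]'

```text
t: 6.3
ee_pos: [0.5233, 0.2406, 0.1341]
tcp_rot: [0.003, 1.0, -0.012, -0.001]
force: [-3.0, -3.5, 10.7]
width: 0.0154
grasp_force: 50.2
```

>>> move_arm --motion '[[[0.0014, -0.0042, 0, 0, 0, 0, 1], [0, 0, 0, 0, 0, 0, 1]]]'

```text
t: 6.47
ee_pos: [0.5246, 0.2448, 0.1341]
tcp_rot: [0.003, 1.0, -0.012, -0.001]
force: [-3.2, -3.3, 11.0]
width: 0.0153
grasp_force: 50.2
```

>>> move_arm --motion '[[[0.0018, -0.004, 0, 0, 0, 0, 1], [0.0022, -0.0038, 0, 0, 0, 0, 1], [0, 0, 0, 0, 0, 0, 1]]]'

```text
t: 6.72
ee_pos: [0.5288, 0.2529, 0.1341]
tcp_rot: [0.002, 1.0, -0.012, -0.001]
force: [-3.1, -2.1, 11.3]
width: 0.015
grasp_force: 50.1
```

>>> move_arm --motion '[[[0.0026, -0.0035, 0, 0, 0, 0, 1], [0, 0, 0, 0, 0, 0, 1]]]'

```text
t: 6.88
ee_pos: [0.5314, 0.2563, 0.1341]
tcp_rot: [0.002, 1.0, -0.012, -0.001]
force: [-4.1, -1.5, 10.8]
width: 0.0157
grasp_force: 50.2
```

>>> move_arm --motion '[[[0.003, -0.0032, 0, 0, 0, 0, 1], [0, 0, 0, 0, 0, 0, 1]]]'

```text
t: 7.05
ee_pos: [0.5344, 0.2596, 0.1342]
tcp_rot: [0.002, 1.0, -0.012, -0.001]
force: [-2.9, -2.7, 11.6]
width: 0.0153
grasp_force: 50.2
```

>>> move_arm --motion '[[[0.0033, -0.0029, 0, 0, 0, 0, 1], [0, 0, 0, 0, 0, 0, 1]]]'

```text
t: 7.22
ee_pos: [0.5378, 0.2625, 0.1341]
tcp_rot: [0.002, 1.0, -0.012, -0.001]
force: [-3.7, -2.6, 10.5]
width: 0.0154
grasp_force: 50.2
```

>>> move_arm --motion '[[[0.0036, -0.0026, 0, 0, 0, 0, 1], [0, 0, 0, 0, 0, 0, 1]]]'

```text
t: 7.38
ee_pos: [0.5397, 0.264, 0.1341]
tcp_rot: [0.004, 1.0, -0.012, -0.003]
force: [-8.3, -4.9, 14.9]
width: 0.0155
grasp_force: 50.7
```

Run:
```python
from cell import sensors,cams
from h import *
p=sensors.get_obs()['ee_pos'];arc(p,np.radians(5),14)
c=cams.read_camera('top')['img'][...,::-1];cv2.imwrite('pics/g3.png',cv2.resize(c[205:265,240:360],None,fx=6,fy=6,interpolation=2))
```

```text
125.1362206513008
[[0.0035, -0.0015], [0.0032, -0.0018], [0.0033, -0.0015], [0.0035, -0.0012], [0.0036, -0.0009], [0.0036, -0.0006], [0.0037, -0.0003], [0.0037, 0.0001], [0.0036, 0.0004], [0.0036, 0.0007], [0.0035, 0.001], [0.0034, 0.0013], [0.0033, 0.0016], [0.0031, 0.0019]]
```

View pics/g3.png

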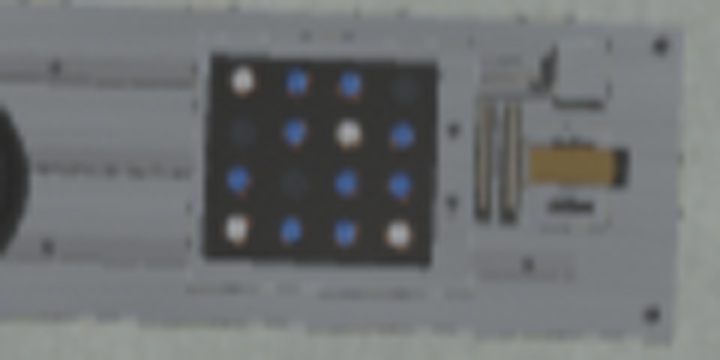

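The plates now sit at crop x 483 and 510, about 12 mm centre to centre, so the gap is about 4–5 mm. The force just jumped, which suggests the stop. I'll confirm with one small push.

>>> move_arm --motion '[[[0.0035, -0.0015, 0, 0, 0, 0, 1], [0, 0, 0, 0, 0, 0, 1]]]'

```text
t: 7.6
ee_pos: [0.5401, 0.2642, 0.1339]
tcp_rot: [0.006, 1.0, -0.012, -0.006]
force: [-15.7, -8.5, 21.8]
width: 0.0155
grasp_force: 51.3
```

>>> move_arm --motion '[[[-0.003, 0.0015, 0, 0, 0, 0, 1], [-0.0015, 0.0005, 0, 0, 0, 0, 1], [0, 0, 0, 0, 0, 0, 0.2], [0, 0, 0, 0, 0, 0, -0.5], [0, 0, 0, 0, 0, 0, -1], [0, 0, 0, 0, 0, 0, -1], [0, 0, 0, 0, 0, 0, -1], [0, 0, 0, 0, 0, 0, -1]]]'

```text
t: 8.27
ee_pos: [0.5409, 0.266, 0.1329]
tcp_rot: [0.0, 1.0, -0.012, -0.0]
force: [-0.3, 0.2, 0.6]
width: 0.0848
grasp_force: 0.0
```

>>> move_arm --motion '[[[0, 0, -0.01, 0, 0, 0, -1], [0, 0, -0.02, 0, 0, 0, -1], [0, 0, -0.03, 0, 0, 0, -1], [0, 0, -0.03, 0, 0, 0, -1], [0, 0, -0.03, 0, 0, 0, -1], [0, 0, 0, 0, 0, 0, -1]]]'

```text
t: 8.77
ee_pos: [0.5437, 0.2686, 0.2608]
tcp_rot: [-0.003, 1.0, -0.012, 0.006]
force: [0.1, 1.0, 0.1]
width: 0.0854
grasp_force: 0.0
```

>>> move_arm --motion '[[[0.0032, 0.0315, 0, 0, 0, 0, -1], [0.0032, 0.0315, 0, 0, 0, 0, -1], [0.0032, 0.0315, 0, 0, 0, 0, -1], [0.0032, 0.0315, 0, 0, 0, 0, -1], [0.0032, 0.0315, 0, 0, 0, 0, -1], [0.0032, 0.0315, 0, 0, 0, 0, -1], [0.0032, 0.0315, 0, 0, 0, 0, -1], [0.0032, 0.0315, 0, 0, 0, 0, -1]]]'

```text
t: 9.43
ee_pos: [0.5604, 0.0122, 0.254]
tcp_rot: [0.0, 1.0, -0.012, 0.001]
force: [0.8, -0.4, 1.0]
width: 0.0856
grasp_force: 0.0
```

>>> move_arm --motion '[[[0.0032, 0.0315, 0, 0, 0, 0, -1], [0.0032, 0.0315, 0, 0, 0, 0, -1], [0.0032, 0.0315, 0, 0, 0, 0, -1], [0.0032, 0.0315, 0, 0, 0, 0, -1], [0.0032, 0.0315, 0, 0, 0, 0, -1], [0.0032, 0.0315, 0, 0, 0, 0, -1], [0.0032, 0.0315, 0, 0, 0, 0, -1], [0.0032, 0.0315, 0, 0, 0, 0, -1]]]'

```text
t: 10.1
ee_pos: [0.58, -0.2404, 0.2539]
tcp_rot: [0.0, 1.0, -0.012, 0.0]
force: [0.6, 0.2, 0.0]
width: 0.0854
grasp_force: 0.0
```

>>> move_arm --motion '[[[0.0032, 0.0315, 0, 0, 0, 0, -1], [0.0032, 0.0315, 0, 0, 0, 0, -1], [0.0032, 0.0315, 0, 0, 0, 0, -1], [0.0032, 0.0315, 0, 0, 0, 0, -1], [0, 0, 0, 0, 0, 5, -1], [0, 0, 0, 0, 0, 5, -1], [0, 0, 0, 0, 0, 0, -1]]]'

```text
t: 10.68
ee_pos: [0.5896, -0.3658, 0.2534]
tcp_rot: [-0.0, 0.995, -0.1, 0.0]
force: [0.3, -0.2, -0.6]
width: 0.0854
grasp_force: 0.0
```

Run:
```python
from cell import cams
import cv2,numpy as np
a=cams.read_camera('top')['img'][...,::-1];b=cams.read_camera('side')['img'][...,::-1]
cv2.imwrite('top2.png',a);cv2.imwrite('side2.png',b)
r=lambda x,w,h:cv2.resize(x,(w,h),interpolation=2)
m=np.zeros((600,800,3),np.uint8)
m[:300,:]=r(a[205:265,210:370],800,300)
m[300:,:400]=r(b[290:380,250:370],400,300)
m[300:,400:]=r(b[180:270,270:390],400,300)
cv2.imwrite('pics/g4.png',m)
```

```text
(no output)
```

View pics/g4.png

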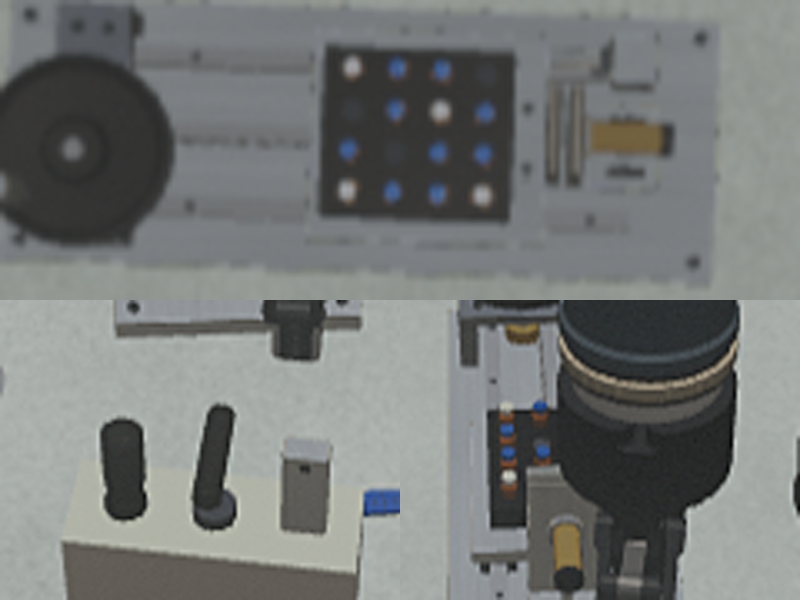

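Wheel and carriage stayed put, with the plates at crop (552,135) and (576,135). The gauge is at (305,450)–(305,530), untouched in its +x slot. Next I'll refine the block pose and the gap position using both views.

Run:
```python
from h import *
from cell import sensors
np.set_printoptions(precision=4,suppress=True)
def W(p,l,z):
    c,q=np.cos(p[2]),np.sin(p[2]);return np.c_[p[0]+c*l[:,0]-q*l[:,1],p[1]+q*l[:,0]+c*l[:,1],np.full(len(l),z)]
b=np.array([[405+x/3-.33,205+(y-375)/3-.33] for x,y in((62,405),(120,415),(85,578),(32,566))])
s=np.array([[250+x/3.333-.35,290+y/3.333-.35] for x,y in((365,190),(360,273),(63,243),(82,162))])
L=np.array([[.078,.028],[.078,-.028],[-.078,-.028],[-.078,.028]])
for ws in(0,1):
  f=least_squares(lambda p:np.r_[(proj('top',W(p,L,.09))-b).ravel(),ws*(proj('side',W(p,L,.09))-s).ravel()],[.5,-.3,0])
  p=f.x;print('block',p,np.degrees(p[2]),f.fun,'gauge',W(p,np.array([[.048,0]]),.152))
# gauge top in side now
g=np.array([[250+x/3.333-.35,290+(y-300)/3.333-.35] for x,y in((284,438),(331,439),(328,459),(282,456))])
print('side gauge top',back('side',g,.152).mean(0));print('pred pix',proj('side',W(p,L[:1]*0+[.048,0],.152)),g.mean(0))
t=np.array([[210+x/5-.4,205+y/5-.4] for x,y in((552,84),(552,186),(576,84),(576,186))])
P=back('top',t,.115);print(P,P.mean(0))
bed=[.5793,.0527,-.0238]
print('in bed', [ (lambda d:[d[0]*np.cos(bed[2])+d[1]*np.sin(bed[2]),-d[0]*np.sin(bed[2])+d[1]*np.cos(bed[2])])(q[:2]-bed[:2]) for q in P])
print(sensors.get_obs()['t'])
```

```text
block [ 0.5459 -0.3534 -0.2029] -11.623729269752392 [-0.0721 -0.0186 -0.1851  0.7287  0.9798 -0.2654 -0.7255 -0.4361 -0.
 -0.     -0.     -0.     -0.     -0.     -0.     -0.    ] gauge [[ 0.5929 -0.363   0.152 ]]
block [ 0.5469 -0.358  -0.1979] -11.339950129287802 [ 1.4077 -0.3294  1.3151  0.3233  2.7596 -0.6191  1.0332 -0.694   0.112
 -1.4365 -0.6947 -0.9605 -0.3058 -1.1814 -0.1707 -1.4514] gauge [[ 0.594  -0.3675  0.152 ]]
side gauge top [ 0.5929 -0.3696  0.152 ]
pred pix [[341.9936 333.0199]] [341.5342 334.0544]
[[ 0.6026 -0.0399  0.115 ]
 [ 0.5451 -0.0404  0.115 ]
 [ 0.6028 -0.0534  0.115 ]
 [ 0.5453 -0.0539  0.115 ]] [ 0.574  -0.0469  0.115 ]
in bed [[np.float64(0.025543138655743387), np.float64(-0.09200346216091469)], [np.float64(-0.03193975889463076), np.float64(-0.09389430377279911)], [np.float64(0.025994738741929174), np.float64(-0.10549136327483956)], [np.float64(-0.03149204004225085), np.float64(-0.10733865492437672)]]
10.7833
```

>>> move_arm --motion '[[[0.0027, -0.0034, 0.02, 0, 0, 0, -1], [0, 0, 0.03, 0, 0, 0, -1], [0, 0, 0.03, 0, 0, 0, -1], [0, 0, 0.02, 0, 0, 0, -1], [0, 0, 0.015, 0, 0, 0, -1], [0, 0, 0.011, 0, 0, 0, -1], [0, 0, 0, 0, 0, 0, -1], [0, 0, 0, 0, 0, 0, -1]]]'

```text
t: 11.45
ee_pos: [0.5933, -0.3621, 0.1275]
tcp_rot: [-0.0, 0.995, -0.099, 0.0]
force: [0.6, 0.3, 0.2]
width: 0.0853
grasp_force: 0.0
```

>>> move_arm --motion '[[[0, 0, 0, 0, 0, 0, 0.3], [0, 0, 0, 0, 0, 0, 0.3], [0, 0, 0, 0, 0, 0, 0.5], [0, 0, 0, 0, 0, 0, 0.6], [0, 0, 0, 0, 0, 0, 0.65], [0, 0, 0, 0, 0, 0, 0.7], [0, 0, 0, 0, 0, 0, 0.8], [0, 0, 0, 0, 0, 0, 0.8]]]' --newtons 20

```text
t: 12.12
ee_pos: [0.5927, -0.364, 0.1274]
tcp_rot: [0.001, 0.995, -0.1, 0.0]
force: [-0.2, -2.9, 0.4]
width: 0.0135
grasp_force: 19.9
```

>>> move_arm --motion '[[[0, 0.001, 0, 0, 0, 0, 1], [0, 0, 0, 0, 0, 0, 1], [0, 0, 0, 0, 0, 0, 1]]]' --newtons 60

```text
t: 12.37
ee_pos: [0.5928, -0.3641, 0.1275]
tcp_rot: [0.0, 0.995, -0.099, 0.0]
force: [-0.5, -3.0, 1.1]
width: 0.0127
grasp_force: 61.9
```

>>> move_arm --motion '[[[0, 0, -0.008, 0, 0, 0, 1], [0, 0, -0.015, 0, 0, 0, 1], [0, 0, -0.02, 0, 0, 0, 1], [0, 0, -0.02, 0, 0, 0, 1], [0, 0, -0.02, 0, 0, 0, 1], [0, 0, -0.02, 0, 0, 0, 1], [0, 0, -0.025, 0, 0, 0, 1], [0, 0, -0.022, 0, 0, 0, 1]]]'

```text
t: 13.03
ee_pos: [0.5931, -0.3613, 0.2786]
tcp_rot: [-0.001, 0.995, -0.098, -0.0]
force: [0.3, 0.6, -0.6]
width: 0.0128
grasp_force: 61.7
```

>>> move_arm --motion '[[[0, 0, 0, 0, 0, -5.05, 1], [0, 0, 0, 0, 0, -5.05, 1], [-0.0021, -0.0262, 0, 0, 0, 0, 1], [-0.0021, -0.0262, 0, 0, 0, 0, 1], [-0.0021, -0.0262, 0, 0, 0, 0, 1], [-0.0021, -0.0262, 0, 0, 0, 0, 1], [-0.0021, -0.0262, 0, 0, 0, 0, 1], [-0.0021, -0.0262, 0, 0, 0, 0, 1]]]'

```text
t: 13.7
ee_pos: [0.5833, -0.2027, 0.2773]
tcp_rot: [-0.001, 1.0, -0.01, -0.0]
force: [0.5, -0.2, -0.7]
width: 0.0126
grasp_force: 61.6
```

>>> move_arm --motion '[[[-0.0021, -0.0262, 0, 0, 0, 0, 1], [-0.0021, -0.0262, 0, 0, 0, 0, 1], [-0.0021, -0.0262, 0, 0, 0, 0, 1], [-0.0021, -0.0262, 0, 0, 0, 0, 1], [-0.0021, -0.0262, 0, 0, 0, 0, 1], [-0.0021, -0.0262, 0, 0, 0, 0, 1], [0, 0, 0, 0, 0, 0, 1], [0, 0, 0, 0, 0, 0, 1]]]'

```text
t: 14.37
ee_pos: [0.5741, -0.0448, 0.2776]
tcp_rot: [-0.001, 1.0, -0.008, -0.0]
force: [-0.1, -1.2, -1.1]
width: 0.0128
grasp_force: 61.7
```

Run:
```python
from cell import cams,sensors
import cv2,numpy as np
o=sensors.get_obs();print(o['ee_pos'],o['tcp_rot'],o['force'],o['ft_torque'])
a=cams.read_camera('top')['img'][...,::-1];b=cams.read_camera('side')['img'][...,::-1]
r=lambda x,w,h:cv2.resize(x,(w,h),interpolation=2)
m=np.zeros((600,800,3),np.uint8)
m[:,:400]=r(a[190:280,290:350],400,600)
m[:,400:]=r(b[165:285,280:360],400,600)
cv2.imwrite('pics/g5.png',m)
```

```text
[ 0.57405355 -0.0447853   0.27755758] [-8.91348396e-04  9.99964414e-01 -8.38165178e-03 -3.53586086e-04] [-0.06360958 -1.24439488 -1.08109182] [-0.08295424 -0.00539802  0.00721459]
```

View pics/g5.png

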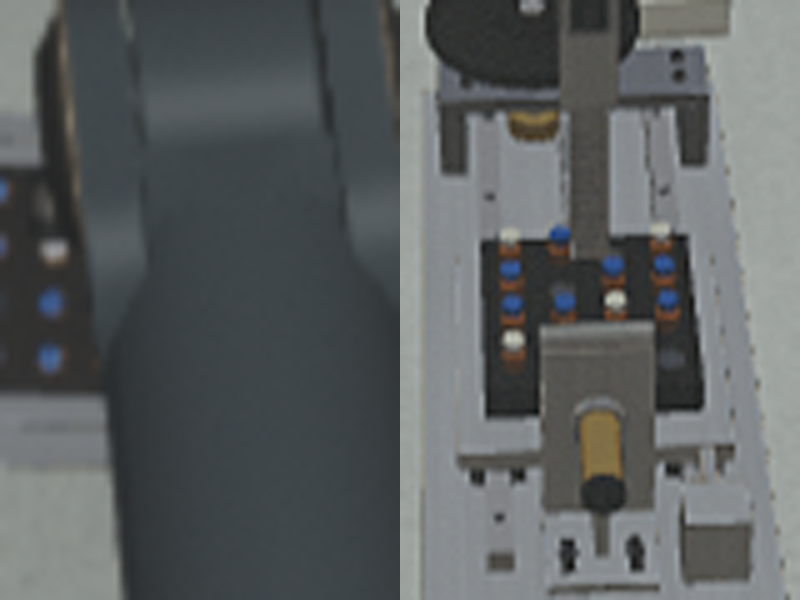

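The top view is blocked by the arm. In the side view the gauge hangs upright with its tip at crop (590,258), and the plates' top is centred at (598,325).

Run:
```python
from h import *
f=lambda x,y:np.array([280+(x-400)/5-.4,165+y/5-.4])
print('tip pred',proj('side',[.5741,-.0448,.1606]),'seen',f(590,258))
for y in(-.0335,-.0385,-.0469,-.055,-.060):print(y,(proj('side',[.576,y,.115])[0]-[279.6,164.6])*5+[400,0])
```

```text
tip pred [[316.87463984 213.46433702]] seen [317.6 216.2]
-0.0335 [589.51373388 310.71264591]
-0.0385 [590.33447316 317.92438996]
-0.0469 [591.72476299 330.14118993]
-0.055 [593.07916951 342.04325449]
-0.06 [593.92205953 349.45057444]
```

Run:
```python
from h import *
a=cv2.imread('top2.png',0).astype(int)
for r in(224,228,236,240):print(r,list(range(316,331)) if r==224 else '',a[r,316:331])
from cell import cams
s=cams.read_camera('side')['img'].mean(2).astype(int)
for c in(311,313,324,326):print(c,s[224:242,c])
for c in(316,318):print(c,s[208:224,c])
for x in(319,320,321,322,323,324,325,326):print(x,back('top',[[x,232]],.115)[0])
```

```text
224 [316, 317, 318, 319, 320, 321, 322, 323, 324, 325, 326, 327, 328, 329, 330] [124 123 122 110 102  89  91 108  84 105  92 118 122 122 123]
228  [122 124 120  90 102  87 102 102  85 108  88 104 112 114 114]
236  [123 122 119  84 101  84 115  82  88 109  92 109 118 120 122]
240  [120 123 119  70  67  75 114  80  64  74 103 123 122 122 121]
311 [ 87  87  70  57  59  64 104 125 102  85  88  96  79  84  84  82  83  82]
313 [ 87  93  79  53  61  82 108 120 102  87  87  94  80  81  81  82  80  79]
324 [173 163  85  86  66  90 125 112  97  89  93  87  82  81  83  82  81  84]
326 [ 44  43  42  43  37  94 133 110  92  88  91  87  82  83  83  84  83  85]
316 [72 74 70 76 74 72 75 72 73 55 46 49 48 47 47 47]
318 [72 74 72 77 72 69 72 73 73 53 48 48 49 45 48 47]
319 [ 0.57268993 -0.03735054  0.115     ]
320 [ 0.57271682 -0.04015713  0.115     ]
321 [ 0.57274371 -0.04296377  0.115     ]
322 [ 0.5727706  -0.04577045  0.115     ]
323 [ 0.57279747 -0.04857719  0.115     ]
324 [ 0.57282434 -0.05138398  0.115     ]
325 [ 0.57285121 -0.0541908   0.115     ]
326 [ 0.57287806 -0.05699767  0.115     ]
```

>>> move_arm --motion '[[[0.0015, 0.001, 0.01, 0, 0, 0.4, 1], [0, 0, 0.015, 0, 0, 0, 1], [0, 0, 0.015, 0, 0, 0, 1], [0, 0, 0.01, 0, 0, 0, 1], [0, 0, 0, 0, 0, 0, 1], [0, 0, 0, 0, 0, 0, 1]]]'

```text
t: 15.02
ee_pos: [0.5757, -0.0492, 0.2263]
tcp_rot: [-0.001, 1.0, -0.015, -0.001]
force: [-0.3, 0.8, -0.6]
width: 0.0126
grasp_force: 61.8
```

>>> move_arm --motion '[[[0, 0, 0.004, 0, 0, 0, 1], [0, 0, 0.004, 0, 0, 0, 1], [0, 0, 0.003, 0, 0, 0, 1], [0, 0, 0, 0, 0, 0, 1], [0, 0, 0, 0, 0, 0, 1]]]'

```text
t: 15.43
ee_pos: [0.5762, -0.049, 0.216]
tcp_rot: [-0.0, 1.0, -0.015, 0.0]
force: [0.0, 2.9, -2.1]
width: 0.0126
grasp_force: 61.5
```

>>> move_arm --motion '[[[0, -0.0015, 0, 0, 0, -0.3, 1], [0, 0, 0, 0, 0, 0, 1], [0, 0, 0, 0, 0, 0, 1]]]'

```text
t: 15.68
ee_pos: [0.5761, -0.0485, 0.2162]
tcp_rot: [0.0, 1.0, -0.012, -0.0]
force: [0.3, 1.9, -1.3]
width: 0.013
grasp_force: 61.7
```

>>> move_arm --motion '[[[0, 0, 0.003, 0, 0, 0, 1], [0, 0, 0.002, 0, 0, 0, 1], [0, 0, 0, 0, 0, 0, 1], [0, 0, 0, 0, 0, 0, 1]]]'

```text
t: 16.02
ee_pos: [0.576, -0.0483, 0.2109]
tcp_rot: [0.0, 1.0, -0.012, -0.0]
force: [0.3, 1.9, -0.9]
width: 0.0132
grasp_force: 61.7
```

>>> move_arm --motion '[[[0, -0.001, 0, 0, 0, 0, 1], [0, 0, 0.002, 0, 0, 0, 1], [0, 0, 0.002, 0, 0, 0, 1], [0, 0, 0, 0, 0, 0, 1], [0, 0, 0, 0, 0, 0, 1]]]'

```text
t: 16.43
ee_pos: [0.576, -0.0474, 0.207]
tcp_rot: [0.0, 1.0, -0.012, -0.0]
force: [0.4, -1.8, -1.9]
width: 0.0128
grasp_force: 61.7
```

>>> move_arm --motion '[[[0, 0, 0.002, 0, 0, 0, 1], [0, 0, 0.001, 0, 0, 0, 1], [0, 0, 0, 0, 0, 0, 1], [0, 0, 0, 0, 0, 0, 1]]]'

```text
t: 16.77
ee_pos: [0.5761, -0.0472, 0.2041]
tcp_rot: [0.0, 1.0, -0.012, -0.0]
force: [-0.1, -0.4, -0.2]
width: 0.0129
grasp_force: 61.7
```

>>> move_arm --motion '[[[0, 0, 0.002, 0, 0, 0, 1], [0, 0, 0.001, 0, 0, 0, 1], [0, 0, 0, 0, 0, 0, 1], [0, 0, 0, 0, 0, 0, 1]]]'

```text
t: 17.1
ee_pos: [0.5761, -0.0473, 0.2011]
tcp_rot: [0.0, 1.0, -0.012, -0.0]
force: [0.2, -1.9, -2.1]
width: 0.0127
grasp_force: 61.7
```

>>> move_arm --motion '[[[0, 0, 0.002, 0, 0, 0, 1], [0, 0, 0.001, 0, 0, 0, 1], [0, 0, 0, 0, 0, 0, 1], [0, 0, 0, 0, 0, 0, 1]]]'

```text
t: 17.43
ee_pos: [0.5762, -0.0473, 0.198]
tcp_rot: [0.0, 1.0, -0.012, -0.0]
force: [0.5, -1.2, -2.2]
width: 0.0128
grasp_force: 61.7
```

>>> move_arm --motion '[[[0, 0.0004, 0.002, 0, 0, 0, 1], [0, 0, 0.001, 0, 0, 0, 1], [0, 0, 0, 0, 0, 0, 1], [0, 0, 0, 0, 0, 0, 1]]]'

```text
t: 17.77
ee_pos: [0.5763, -0.0474, 0.1951]
tcp_rot: [0.0, 1.0, -0.012, 0.0]
force: [-0.1, -0.6, -1.9]
width: 0.0125
grasp_force: 61.9
```

>>> move_arm --motion '[[[0, 0, 0.002, 0, 0, 0, 1], [0, 0, 0.001, 0, 0, 0, 1], [0, 0, 0, 0, 0, 0, 1], [0, 0, 0, 0, 0, 0, 1]]]'

```text
t: 18.1
ee_pos: [0.5768, -0.0474, 0.1931]
tcp_rot: [0.0, 1.0, -0.012, 0.001]
force: [-0.4, -0.5, 5.5]
width: 0.0128
grasp_force: 62.6
```

Both plates met at about 39 mm depth, with roughly 7 N vertical and balanced sideways force. I'll hold a few rows and average the reading.

>>> move_arm --motion '[[[0, 0, 0.0004, 0, 0, 0, 1], [0, 0, 0, 0, 0, 0, 1], [0, 0, 0, 0, 0, 0, 1], [0, 0, 0, 0, 0, 0, 1]]]'

```text
t: 18.43
ee_pos: [0.5769, -0.0474, 0.193]
tcp_rot: [0.0, 1.0, -0.012, 0.001]
force: [-1.2, -1.3, 6.8]
width: 0.0128
grasp_force: 62.9
```

Run:
```python
from cell import cams,sensors
import numpy as np,cv2
F=[]
for i in range(12):
    b=cams.read_camera('top' if i else 'side')['img'];o=sensors.get_obs();F.append(o['force'])
print(np.mean(F,0),np.std(F,0),o['t'],o['ee_pos'],o['tcp_rot'],o['ft_torque'])
print(b[...,::-1].mean(2).astype(int)[228:241:4,316:331])
```

```text
[-0.9701834  -1.30447815  6.79804234] [0.44251457 0.53962334 0.4635351 ] 19.0333 [ 0.57686052 -0.04745484  0.19294714] [ 1.61008472e-04  9.99926175e-01 -1.21157383e-02  9.09244815e-04] [-0.40677316  0.29927046 -0.0044435 ]
[[60 61 62 62 63 64 64 65 64 64 65 66 65 66 65]
 [60 61 62 61 63 64 63 64 65 65 63 66 65 65 66]
 [58 59 60 62 62 62 63 64 64 65 64 65 65 65 65]
 [58 59 60 61 62 63 64 64 63 64 64 65 65 65 65]]
```

Run:
```python
from cell import cams,arm
import numpy as np,cv2
a=cv2.imread('top2.png',0).astype(np.float32);b=cv2.cvtColor(cams.read_camera('top')['img'],cv2.COLOR_RGB2GRAY).astype(np.float32)
for c in((262,290),(265,295),(210,245)):
    A=a[205:250,c[0]:c[1]];B=b[205:250,c[0]:c[1]];print(c,np.abs(A-B).mean(),cv2.phaseCorrelate(A,B))
```

```text
(262, 290) 2.9833333 ((-0.005643913327116223, 0.5058483991933009), 1.005466584806089)
(265, 295) 3.1 ((0.007596007489960144, 0.46706852853196423), 0.9973483449441415)
(210, 245) 1.3707937 ((-0.0046427210563351196, 0.5207982530212014), 0.9771433800090978)
```

The carriage hasn't moved: shift along the bed is about 0.01 px. The small row offset also shows on the wheel, so it is an artefact. Handing in.

```bash
python3 -c "
from cell import arm
print(arm.job_done())"
```

```text
the job is handed in; nothing more can be done
None
```

The carriage was wound hard up against its stop and the wheel released; the taper gauge is gripped upright in the gap, about 39 mm deep with a snug push of about 8 N, and the job is handed in (verdict not shown).

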